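# Sweep the loose bottle caps off the galley board

## Task

Clear the three loose aluminium bottle caps off the teak serving board by sweeping them across it with your fingertips, off its end and down into the empty steel tray. Only push the caps: do not pick them up. Leave the jar and the shaker standing where they are, and do not disturb the mug and the brush beside the board.

Things in the scene. Friction and masses are not known exactly. Their poses are not given: they have to be found in the camera images.
- board: fixed raised teak board, 230 mm (x) by 300 mm (y), flat top 55 mm above the counter; origin at the centre of its underside, at counter height. Rails 10 mm wide along both long edges (inner faces at x = +-115 mm) rise 12 mm above its top; the ends at y = +-150 mm have no rail. The tray stands against one end, the caddy against the other; which is where changes
- tray: empty shallow stainless tray, fixed, 220 mm (x) by 100 mm (y) outside, 49 mm high, walls 3 mm, floor 3 mm thick; its rim lies 6 mm below the board's top and its long wall stands 2 mm from the board's end. Origin at the centre of its underside, at counter height; axes parallel to the board's
- caddy: white plastic cutlery caddy, fixed, same footprint as the tray (220 by 100 mm) but 53 mm high and divided into three compartments holding cutlery. Stands at the other end of the board from the tray. Origin at the centre of its underside, axes parallel to the board's
- cap1: loose bottle screw cap of bare aluminium, a solid disc 38 mm across and 14 mm thick, about 20 g, lying flat on the board; it slides easily. Origin at its centre (7 mm above its underside). It starts near the rail on the board's -x side (x about -75 mm in the board's frame)
- cap2: loose bottle screw cap of bare aluminium, a solid disc 38 mm across and 14 mm thick, about 20 g, lying flat on the board; it slides easily. Origin at its centre (7 mm above its underside). It starts near the rail on the board's +x side (x about +75 mm in the board's frame)
- cap3: loose bottle screw cap of bare aluminium, a solid disc 38 mm across and 14 mm thick, about 20 g, lying flat on the board; it slides easily. Origin at its centre (7 mm above its underside). It starts in the middle row of the board (x about 0), in a row along the board's y with the jar and the shaker, in any order, about 75 mm apart
- jar: small closed amber glass jar with a black lid, 42 mm across, 40 mm tall, standing loose on the board's middle row. Origin at the centre of its underside
- shaker: small steel salt shaker, 40 mm across the foot, 41 mm tall, standing loose on the board's middle row. Origin at the centre of its underside
- mug: white mug, 76 mm across, 90 mm tall, loose on the counter left of the board. Origin at the centre of its underside
- scrubber: flat brush with a wooden handle, lying loose on the counter right of the board. Origin at the centre of its underside

How it is judged:
By the outcome, as a careful person would: the job done as asked, in the order asked, and still so for the second after the job is handed in, with the robot touching nothing.
It also fails if it takes over 59 s, if anything falls off the work surface, if the arm or the gripper's body presses on something with over 40 N, if the wrist force passes 120 N, or if a joint passes its speed limit or range.

## Robot

A 6-joint arm with a two-finger parallel gripper is mounted at the origin on the work surface. World frame = base frame: x ahead of the robot, y to its left, z up, the work surface at z = 0. Lengths are in m, angles in degrees, forces in N, time in s.
With the tool pointing down it reaches from about 0.25 to 0.85 m from the base axis. Payload 12.5 kg.
Tool frame: the origin (TCP) lies on the centre line of the jaws, within the pads' length; the fingertips stand 22 mm ahead of it and the grasp point (between the pads) lies 3 mm ahead of it; z points along the fingers, y is the line along which they close (so a half turn about z gives the same grasp; the last joint's range is limited). The gripper opens to 93 mm and grips with 3 to 60 N. Pads are 15 mm wide; open, the fingers measure 128 mm over their backs; the gripper's body (75 mm by 188 mm) begins 65 mm behind the grasp point.
Start: joints at [61.444, 20.094, 94.641, -0, 65.266, -4.847], TCP at [0.221, 0.504, 0.241] pointing down, gripper open.
Joint ranges: [-157.81, 157.81], [-45, 120.19], [0.68, 151.7], [-89.99, 269.99], [4.06, 180], [-164.3, 164.3]. Speed limits (degrees/s): [127.2, 127.2, 159.86, 180, 180, 180].

## Interface

Orientations are given as [roll, pitch, yaw] about the fixed x, y, z axes, in that order (R = Rz(yaw) Ry(pitch) Rx(roll)).
In Python, from bench import * gives the robot as it stands.
- The arm moves only by the shell command python3 -m pendant 'ROWS' [FORCE]. ROWS is JSON, a list that holds one entry, the list of rows, each a list of 7 numbers: the turn, a rotation vector about the tool's x, y, z in degrees, then the shift along the tool's x, y, z in m, then the opening, from 0 (shut) to 1 (fully open). A call has exactly 10 rows; each row shifts and turns the commanded pose from where the row before left it, along the tool's axes as they then stand; what a row does not reach is not made up. A row lasts 1/12 s, in which the tool goes at most 41.7 mm and 7.16 degrees, less where a joint would pass 70% of its speed; a pose out of reach is approached as far as the arm can. A call with a gripper value outside its range is refused whole. The fingers move at their own pace and stop on an object; FORCE is the grip in N (left out, the last holds). Time passes only in rows, so rows that do not move let the fingers close, or fill a call up. It gives the time, the measured TCP pose, the force, the opening and the grip force at its end, in the units of the state.
- sense(): the state, without advancing time (a new reading comes with each control period).
- read_camera(name): name is "side" or "top" or "wrist"; returns the picture (420x560x3 uint8, red, green, blue); there is no depth.
- calibration(name): a dict with "fovy" (degrees; the focal length in pixels is half the picture's height over the tangent of half this angle, whatever the lens; pixels are square), "cx", "cy" (the principal point, pixels), "R" (3x3) and "t" (3): a world point X has camera coordinates R X + t; the wrist camera has in their place "hand_eye" (4x4, takes a point from camera to tool coordinates, whose origin is the TCP and whose axes are the flange's). Camera axes: x right, y down, z forward; pixel columns grow to the right and rows downward; lengths in m; the calibration is good to about 2 mm. A picture is of the moment at which its call begins: read the wrist's pose just before it. calibration takes no time and is no camera call.
- job_done(): hands the job in; it is judged then, once.
The state is a dict: "t": time; "joint_pos": joint angles; "qd": joint speeds; "tau": joint torques, N m; "tcp_pos": TCP position; "tool_rot": TCP orientation; "ft_force": force on the tool from outside, world axes, zero at the start; "moment": the same for the moment, N m; "finger_gap": finger opening in m; "finger_force": force on a finger pad.
Only numpy, scipy, OpenCV 4.12 (cv2) and the standard library are available. Lean on these libraries where they do the work, as an engineer would, in place of code of your own. Each camera call takes 0.05 s, during which the arm holds its last target. There are 200 camera calls.

## Working session

There is one attempt and no reset: what is moved stays moved. The work goes in short steps, Python scripts to look and compute and a shell command to move; the robot and the scene stay as the last step left them, time stands still between calls to the robot, and variables do not carry over. Pictures are saved under pics/ and viewed, at most 10 in all, crops included, and the job is handed in when it is done.

```bash
mkdir -p pics; ls; python3 - <<'E'
from bench import *
import cv2
for n in ("top","side"):
    cv2.imwrite(f"pics/{n}0.png",read_camera(n)[:,:,::-1]); c=calibration(n); print(n,c)
s=sense(); print(s["tcp_pos"],s["tool_rot"],s["t"],s["finger_gap"])
E
```

```text
pics
top {'fovy': 55.63032279232566, 'cx': 282.06894544946357, 'cy': 208.83897287086245, 'R': array([[-0.01779867, -0.99982879,  0.00505894],
       [-0.97982435,  0.01643473, -0.19918367],
       [ 0.19906643, -0.00850207, -0.97994912]]), 't': array([-0.00463041,  0.52428496,  1.14461772])}
side {'fovy': 52.0957092520472, 'cx': 276.69073402721693, 'cy': 208.44969842153128, 'R': array([[ 0.8379582 , -0.54513674,  0.02553411],
       [-0.26224127, -0.44325486, -0.8571783 ],
       [ 0.4785975 ,  0.71158349, -0.5143864 ]]), 't': array([-0.46030001,  0.17228878,  0.93170269])}
[0.22098984 0.50333214 0.24014568] [-1.79938237e+02 -3.67072447e-03  1.56293006e+02] 0.1 0.09297709223210135
```

View pics/top0.png

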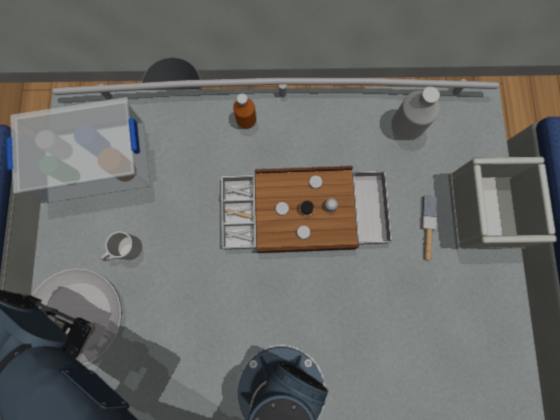

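View pics/side0.png

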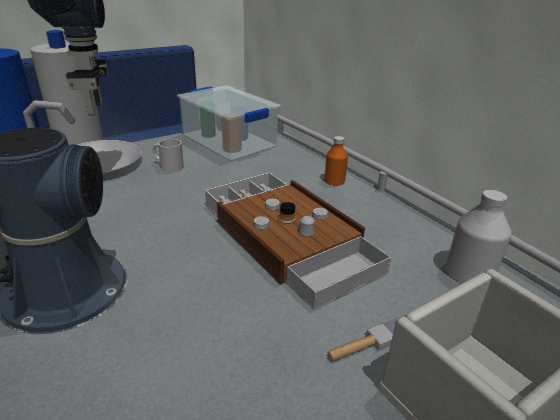

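The top view shows the tray at the right end (towards world -y) and the caddy at the left. The caps are near (316,182), (282,209) and (304,232), the jar at (307,208) and the shaker at (331,204). cap3 is behind the jar and shaker, so I have to move it sideways into a free lane first.

```bash
cat > h.py <<'E'
from bench import *
import cv2, numpy as np
def ray(n,u,v,z):
    c=calibration(n); f=210/np.tan(np.radians(c["fovy"]/2)); R=np.array(c["R"]); t=np.array(c["t"])
    d=R.T@np.array([(u-c["cx"])/f,(v-c["cy"])/f,1]); o=-R.T@t
    return (o+d*(z-o[2])/d[2])[:2]
def blobs(m,lo,hi):
    n,l,s,c=cv2.connectedComponentsWithStats(m.astype(np.uint8))
    return [(c[i],s[i]) for i in range(1,n) if lo<=s[i][4]<=hi]
E
python3 - <<'E'
from h import *
im=cv2.imread("pics/top0.png"); hsv=cv2.cvtColor(im,cv2.COLOR_BGR2HSV); H,S,V=[hsv[...,i].astype(int) for i in range(3)]
w=((S>90)&(H<20)&(V>40)).astype(np.uint8); w[:, :225]=0;w[:,400:]=0;w[:140]=0;w[270:]=0
w=cv2.morphologyEx(cv2.morphologyEx(w,cv2.MORPH_CLOSE,np.ones((3,3))),cv2.MORPH_OPEN,np.ones((5,5)))
cs,_=cv2.findContours(w,0,2); c=max(cs,key=cv2.contourArea)[:,0]
P=np.array([ray("top",u,v,.067) for u,v in c]); r=cv2.minAreaRect((P*1000).astype(np.float32)); print("rails rect mm",r)
C=np.array(r[0])/1000
sub=np.zeros_like(w); sub[172:246,262:352]=1
def show(nm,m,lo,hi,z):
    for c,s in blobs(m,lo,hi): print(nm,c,s,ray("top",*c,z)*1000)
show("cap/shaker",(S<70)&(V>110)&(sub>0),30,400,.069)
show("dark",(V<45)&(sub>0),30,400,.095)
E
python3 - <<'E'
import cv2
i=cv2.imread('pics/top0.png')[150:270,210:400]; cv2.imwrite('pics/c.png',cv2.resize(i,None,fx=4,fy=4))
E
```

```text
rails rect mm ((522.7321166992188, -82.27023315429688), (249.3267059326172, 294.89898681640625), 1.2799168825149536)
cap/shaker [315.27941176 181.36764706] [309 175  13  14 136] [ 603.51642777 -115.00659533]
cap/shaker [331.51485149 203.20792079] [326 198  12  11 101] [ 535.46135045 -161.03770995]
cap/shaker [281.82978723 208.02836879] [275 202  14  13 141] [523.29288904 -12.88772179]
cap/shaker [303.20567376 231.82269504] [297 226  13  13 141] [451.01116828 -74.31273137]
dark [306.41071429 207.33035714] [301 202  12  12 112] [518.82815006 -84.06242422]
```

View pics/c.png

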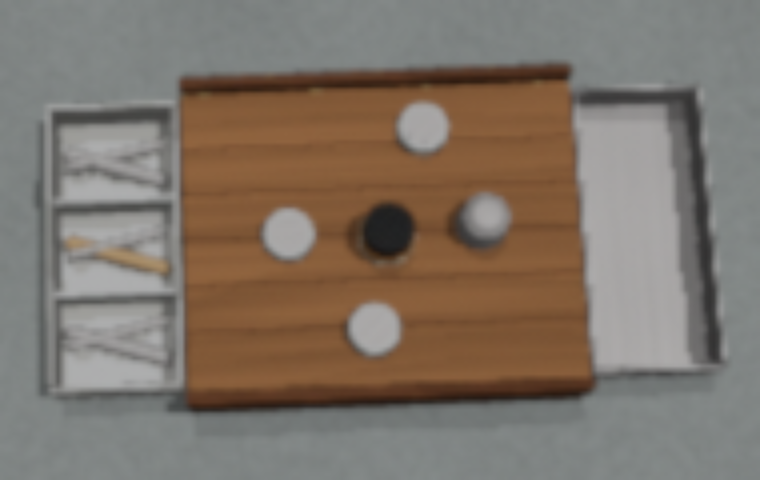

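The crop shows the board and tray clearly, and the jar and shaker stand in the middle row. The measured rail rectangle, 249×295 mm, fits the known 250×300 mm. Board yaw is about +1.3°. I'll turn the tool to yaw 91.3° and travel to a point behind the far cap.

```bash
python3 -m pendant '[[[0,0,6.5,0,0,0,0.26],[0,0,6.5,0,0,0,0.26],[0,0,6.5,0,0,0,0.26],[0,0,6.5,0,0,0,0.26],[0,0,6.5,0,0,0,0.26],[0,0,6.5,0,0,0,0.26],[0,0,6.5,0,0,0,0.26],[0,0,6.5,0,0,0,0.26],[0,0,6.5,0,0,0,0.26],[0,0,6.5,0,0,0,0.26]]]'
python3 -m pendant '[[[0,0,0,-0.029,0.018,0,0.26],[0,0,0,-0.029,0.018,0,0.26],[0,0,0,-0.029,0.018,0,0.26],[0,0,0,-0.029,0.018,0,0.26],[0,0,0,-0.029,0.018,0,0.26],[0,0,0,-0.029,0.018,0,0.26],[0,0,0,-0.029,0.018,0,0.26],[0,0,0,-0.029,0.018,0,0.26],[0,0,0,-0.029,0.018,0,0.26],[0,0,0,-0.029,0.018,0,0.26]]]'
python3 -m pendant '[[[0,0,0,-0.029,0.018,0,0.26],[0,0,0,-0.029,0.018,0,0.26],[0,0,0,-0.029,0.018,0,0.26],[0,0,0,-0.029,0.018,0,0.26],[0,0,0,-0.029,0.018,0,0.26],[0,0,0,-0.029,0.018,0,0.26],[0,0,0,-0.029,0.018,0,0.26],[0,0,0,-0.029,0.018,0,0.26],[0,0,0,-0.029,0.018,0,0.26],[0,0,0,0,0,0,0.26]]]'
cat >> h.py <<'E'
def goto(bx,by,z):
    s=sense(); p=np.array(s["tcp_pos"]); C=np.array([.5227,-.0823]); a=np.radians(1.28); c,q=np.cos(a),np.sin(a)
    ex=np.array([c,q]); ey=np.array([-q,c]); d=C+ex*bx/1e3+ey*by/1e3-p[:2]
    y=np.radians(s["tool_rot"][2]); b=[(p[:2]-C)@ex*1e3,(p[:2]-C)@ey*1e3]
    print("t",s["t"],"rot",np.round(s["tool_rot"],2),"board",np.round(b,1),"z",p[2],"gap",s["finger_gap"],"F",np.round(s["ft_force"],1))
    print("tool shift mm",np.round([d@[np.cos(y),np.sin(y)]*1e3,d@[np.sin(y),-np.cos(y)]*1e3,(p[2]-z)*1e3],1))
E
python3 - <<'E'
from h import *
goto(76,8,.082)
cv2.imwrite("pics/w1.png",read_camera("wrist")[:,:,::-1])
E
```

```text
t: 0.93
tcp_pos: [0.221, 0.5034, 0.2403]
tool_rot: [-180.0, 0.0, 91.0]
ft_force: [-0.7, 0.0, -0.1]
finger_gap: 0.0305
finger_force: 0.0
t: 1.77
tcp_pos: [0.4081, 0.2161, 0.2406]
tool_rot: [-180.0, 0.0, 91.3]
ft_force: [1.3, 0.2, 0.7]
finger_gap: 0.0242
finger_force: 0.0
t: 2.6
tcp_pos: [0.5775, -0.0439, 0.2401]
tool_rot: [180.0, 0.1, 91.1]
ft_force: [0.5, 0.9, 0.2]
finger_gap: 0.0237
finger_force: 0.0
t 2.6 rot [1.7997e+02 6.0000e-02 9.1110e+01] board [55.6 37.2] z 0.24006242222504678 gap 0.02373584311580459 F [0.5 0.9 0.2]
tool shift mm [-29.1  20.5 158.1]
```

View pics/w1.png

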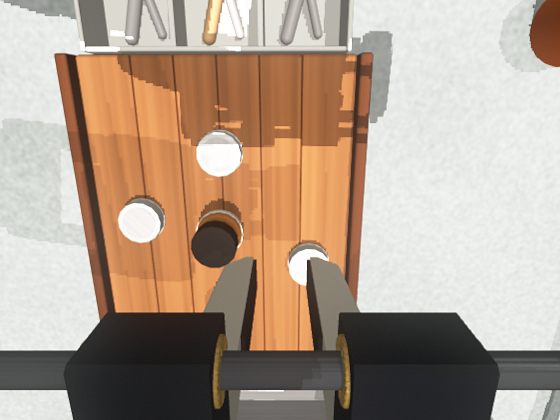

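The wrist view agrees: caddy at the top, middle cap at (218,153), near cap at (141,221), jar at (216,240), and the far cap at (308,263) beside the right fingertip. I'll cross-check those positions numerically.

```bash
python3 - <<'E'
from h import *
from scipy.spatial.transform import Rotation as Ro
s=sense(); c=calibration("wrist"); T=np.array(c["hand_eye"]); f=210/np.tan(np.radians(c["fovy"]/2))
W=np.eye(4); W[:3,:3]=Ro.from_euler("xyz",s["tool_rot"],degrees=True).as_matrix(); W[:3,3]=s["tcp_pos"]; M=W@T
a=np.radians(1.28)
for n,u,v,z in [("cap3",219,153,.069),("capB",141,221,.069),("capA",309,263,.069),("jar",214,243,.095),("railL",57,56,.067),("railR",373,56,.067)]:
    d=M[:3,:3]@[(u-c["cx"])/f,(v-c["cy"])/f,1]; p=M[:3,3]+d*(z-M[2,3])/d[2]; q=p[:2]-[.5227,-.0823]
    print(n,np.round(p[:2]*1e3,1),"board",np.round([q@[np.cos(a),np.sin(a)]*1e3,q@[-np.sin(a),np.cos(a)]*1e3],1))
E
```

```text
cap3 [523.7  -8.2] board [ 2.7 74.1]
capB [452.8 -70. ] board [-69.6  13.9]
capA [ 603.5 -107.7] board [ 80.2 -27.2]
jar [521.6 -78.8] board [-1.   3.5]
railL [398.8  64.9] board [-120.6  150. ]
railR [646.1  70. ] board [126.7 149.5]
```

```bash
python3 -m pendant '[[[0,0,0,-0.01,0.007,0.013,0.26],[0,0,0,-0.01,0.007,0.013,0.26],[0,0,0,-0.009,0.006,0.013,0.26],[0,0,0,0,0,0.018,0.26],[0,0,0,0,0,0.018,0.26],[0,0,0,0,0,0.018,0.26],[0,0,0,0,0,0.018,0.26],[0,0,0,0,0,0.015,0.26],[0,0,0,0,0,0.01,0.26],[0,0,0,0,0,0,0.26]]]'; python3 -c "
from h import *
goto(76,8,.082)"
```

```text
t: 3.48
tcp_pos: [0.5947, -0.0672, 0.1027]
tool_rot: [-179.8, -0.0, 91.3]
ft_force: [0.2, -0.4, 0.2]
finger_gap: 0.0242
finger_force: 0.0
t 3.4833 rot [-1.798e+02 -5.000e-02  9.133e+01] board [72.4 13.5] z 0.10268234883519693 gap 0.024217397596990816 F [ 0.2 -0.4  0.2]
tool shift mm [-5.5  3.6 20.7]
```

```bash
python3 -m pendant '[[[0,0,0,0,0.002,0.007,0.26],[0,0,0,0,0.002,0.007,0.26],[0,0,0,0,0.001,0.007,0.26],[0,0,0,-0.005,0,0,0.26],[0,0,0,-0.008,0,0,0.26],[0,0,0,-0.009,0,0,0.26],[0,0,0,-0.009,0,0,0.26],[0,0,0,-0.009,0,0,0.26],[0,0,0,-0.009,0,0,0.26],[0,0,0,-0.009,0,0,0.26]]]'; python3 -c "
from h import *
goto(76,-165,.082)
cv2.imwrite('pics/w2.png',read_camera('side')[170:320,180:400,::-1].repeat(3,0).repeat(3,1))"
```

```text
t: 4.32
tcp_pos: [0.6024, -0.1272, 0.0839]
tool_rot: [180.0, 0.0, 91.3]
ft_force: [0.8, 0.8, 0.6]
finger_gap: 0.0245
finger_force: 0.2
t 4.3167 rot [179.98   0.    91.26] board [ 78.7 -46.7] z 0.08385287807808725 gap 0.024467627150677664 F [0.8 0.8 0.6]
tool shift mm [-118.3   -2.7    1.9]
```

View pics/w2.png

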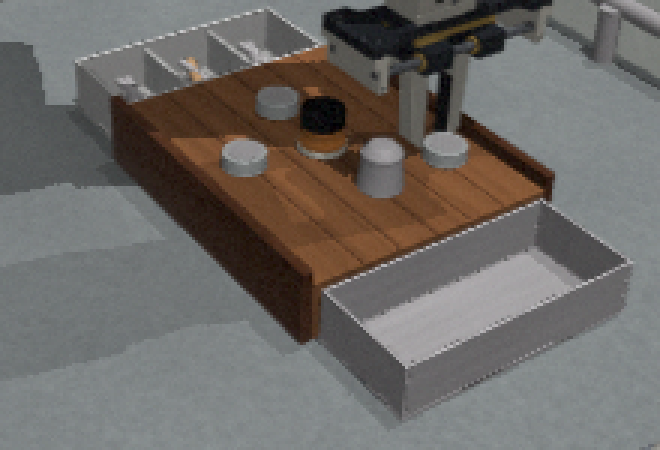

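The cap sits squarely in front of the two fingertips at (445,150), clear of the shaker and the rail. I'll push on to the tray.

```bash
python3 -m pendant '[[[0,0,0,-0.009,0,0,0.26],[0,0,0,-0.009,0,0,0.26],[0,0,0,-0.009,0,0,0.26],[0,0,0,-0.009,0,0,0.26],[0,0,0,-0.009,0,0,0.26],[0,0,0,-0.009,0,0,0.26],[0,0,0,-0.009,0,0,0.26],[0,0,0,-0.009,0,0,0.26],[0,0,0,-0.009,0,0,0.26],[0,0,0,-0.009,0,0,0.26]]]'
python3 -m pendant '[[[0,0,0,-0.009,0,0,0.26],[0,0,0,-0.009,0,0,0.26],[0,0,0,-0.009,0,0,0.26],[0,0,0,-0.005,0,0,0.26],[0,0,0,0,0,0,0.26],[0,0,0,0,0,0,0.26],[0,0,0,0,0,-0.015,0.26],[0,0,0,0,0,-0.02,0.26],[0,0,0,0,0,-0.02,0.26],[0,0,0,0,0,-0.02,0.26]]]'; python3 -c "
from h import *
goto(-71,54,.082)
cv2.imwrite('pics/w3.png',read_camera('side')[170:320,180:400,::-1].repeat(3,0).repeat(3,1))"
```

```text
t: 5.2
tcp_pos: [0.6044, -0.2169, 0.0836]
tool_rot: [-180.0, 0.0, 91.3]
ft_force: [0.5, -0.3, 0.0]
finger_gap: 0.0246
finger_force: 0.1
t: 6.03
tcp_pos: [0.6051, -0.2473, 0.1594]
tool_rot: [-180.0, -0.0, 91.3]
ft_force: [0.4, -0.2, -0.0]
finger_gap: 0.0243
finger_force: 0.0
t 6.0333 rot [-1.7998e+02 -2.0000e-02  9.1320e+01] board [  78.7 -166.8] z 0.15940907331759657 gap 0.02426732450891501 F [ 0.4 -0.2 -0. ]
tool shift mm [ 220.9 -149.5   77.4]
```

View pics/w3.png

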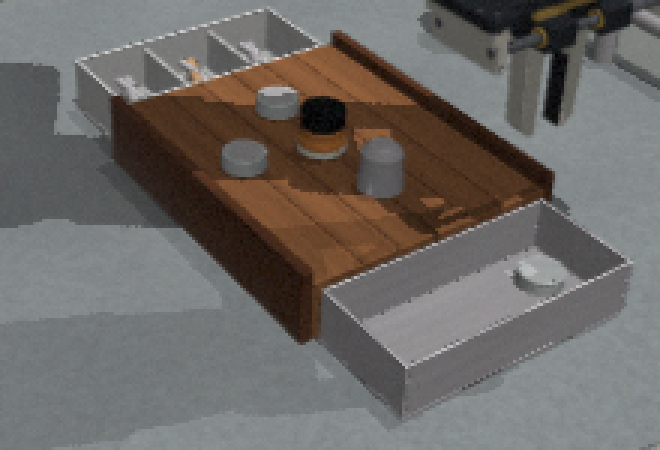

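The first cap lies in the tray at (540,275), and the jar and shaker haven't moved. Next is the near cap.

```bash
python3 -m pendant '[[[0,0,0,0.022,-0.015,0,0.26],[0,0,0,0.022,-0.015,0,0.26],[0,0,0,0.022,-0.015,0,0.26],[0,0,0,0.022,-0.015,0,0.26],[0,0,0,0.022,-0.015,0,0.26],[0,0,0,0.022,-0.015,0,0.26],[0,0,0,0.022,-0.015,0,0.26],[0,0,0,0.022,-0.015,0,0.26],[0,0,0,0.022,-0.015,0,0.26],[0,0,0,0.022,-0.015,0,0.26]]]'
python3 -m pendant '[[[0,0,0,0,0,0,0.26],[0,0,0,0,0,0,0.26],[0,0,0,0,0,0.015,0.26],[0,0,0,0,0,0.015,0.26],[0,0,0,0,0,0.015,0.26],[0,0,0,0,0,0.015,0.26],[0,0,0,0,0,0.007,0.26],[0,0,0,0,0,0.003,0.26],[0,0,0,0,0,0,0.26],[0,0,0,0,0,0,0.26]]]'; python3 -c "
from h import *
goto(-71,-168,.083)"
```

```text
t: 6.92
tcp_pos: [0.4492, -0.0301, 0.1585]
tool_rot: [180.0, -0.0, 91.3]
ft_force: [0.9, 0.8, 0.1]
finger_gap: 0.0243
finger_force: 0.0
t: 7.75
tcp_pos: [0.4507, -0.0316, 0.0891]
tool_rot: [180.0, 0.0, 91.3]
ft_force: [0.1, -0.9, 0.6]
finger_gap: 0.0241
finger_force: 0.0
t 7.75 rot [1.7996e+02 1.0000e-02 9.1280e+01] board [-70.8  52.3] z 0.08908170444709441 gap 0.024122140884987795 F [ 0.1 -0.9  0.6]
tool shift mm [-2.203e+02 -2.000e-01  6.100e+00]
```

```bash
python3 -m pendant '[[[0,0,0,-0.003,0,0.003,0.26],[0,0,0,-0.006,0,0.003,0.26],[0,0,0,-0.009,0,0,0.26],[0,0,0,-0.009,0,0,0.26],[0,0,0,-0.009,0,0,0.26],[0,0,0,-0.009,0,0,0.26],[0,0,0,-0.009,0,0,0.26],[0,0,0,-0.009,0,0,0.26],[0,0,0,-0.009,0,0,0.26],[0,0,0,-0.009,0,0,0.26]]]'
python3 -m pendant '[[[0,0,0,-0.009,0,0,0.26],[0,0,0,-0.009,0,0,0.26],[0,0,0,-0.009,0,0,0.26],[0,0,0,-0.009,0,0,0.26],[0,0,0,-0.009,0,0,0.26],[0,0,0,-0.009,0,0,0.26],[0,0,0,-0.009,0,0,0.26],[0,0,0,-0.009,0,0,0.26],[0,0,0,-0.009,0,0,0.26],[0,0,0,-0.009,0,0,0.26]]]'
python3 -m pendant '[[[0,0,0,-0.009,0,0,0.26],[0,0,0,-0.009,0,0,0.26],[0,0,0,-0.009,0,0,0.26],[0,0,0,-0.009,0,0,0.26],[0,0,0,-0.006,0,0,0.26],[0,0,0,0,0,0,0.26],[0,0,0,0,0,0,0.26],[0,0,0,0,0,-0.025,0.26],[0,0,0,0,0,-0.025,0.26],[0,0,0,0,0,-0.025,0.26]]]'; python3 -c "
from h import *
goto(2,72,.16)
cv2.imwrite('pics/w4.png',read_camera('side')[170:320,180:400,::-1].repeat(3,0).repeat(3,1))
cv2.imwrite('pics/top4.png',read_camera('top')[:,:,::-1])"
```

```text
t: 8.58
tcp_pos: [0.4521, -0.1134, 0.0827]
tool_rot: [180.0, 0.0, 91.3]
ft_force: [0.3, -0.2, 1.5]
finger_gap: 0.0242
finger_force: 0.1
t: 9.42
tcp_pos: [0.4541, -0.2033, 0.0826]
tool_rot: [-180.0, 0.0, 91.3]
ft_force: [-0.0, 0.3, 0.2]
finger_gap: 0.0244
finger_force: 0.2
t: 10.25
tcp_pos: [0.4547, -0.2437, 0.1583]
tool_rot: [-179.9, -0.0, 91.3]
ft_force: [0.7, 0.1, -0.3]
finger_gap: 0.0245
finger_force: 0.0
t 10.25 rot [-1.7994e+02 -5.0000e-02  9.1310e+01] board [ -71.6 -159.8] z 0.15831829702499678 gap 0.024518528530791412 F [ 0.7  0.1 -0.3]
tool shift mm [231.8  73.7  -1.7]
```

View pics/w4.png

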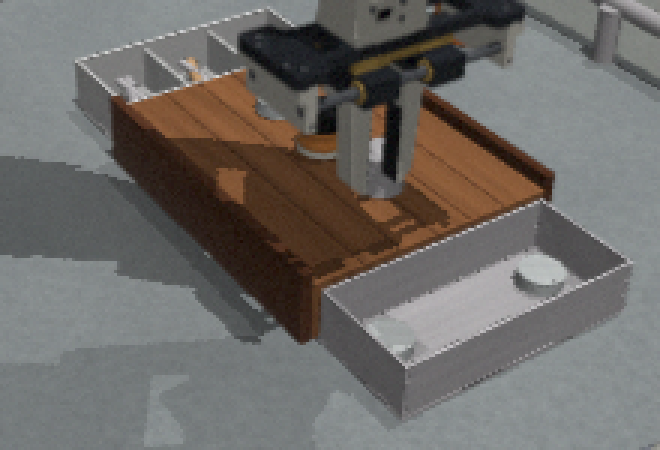

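Both side caps are now in the tray, at (540,275) and (390,340). For cap3 I'll open the fingers to about 60 mm, straddle the cap without gripping, and shift it sideways into the near lane.

```bash
python3 -m pendant '[[[0,0,0,0.0232,0.0074,0,0.26],[0,0,0,0.0232,0.0074,0,0.26],[0,0,0,0.0232,0.0074,0,0.26],[0,0,0,0.0232,0.0074,0,0.65],[0,0,0,0.0232,0.0074,0,0.65],[0,0,0,0.0232,0.0074,0,0.65],[0,0,0,0.0232,0.0074,0,0.65],[0,0,0,0.0232,0.0074,0,0.65],[0,0,0,0.0232,0.0074,0,0.65],[0,0,0,0.0232,0.0074,0,0.65]]]'
python3 -m pendant '[[[0,0,0,0,0,0,0.65],[0,0,0,0,0,0,0.65],[0,0,0,0,0,0,0.65],[0,0,0,0,0,0.015,0.65],[0,0,0,0,0,0.015,0.65],[0,0,0,0,0,0.015,0.65],[0,0,0,0,0,0.015,0.65],[0,0,0,0,0,0.008,0.65],[0,0,0,0,0,0.006,0.65],[0,0,0,0,0,0,0.65]]]'; python3 -c "
from h import *
goto(-79,72,.083)"
```

```text
t: 11.18
tcp_pos: [0.5235, -0.0091, 0.1569]
tool_rot: [-179.9, -0.0, 91.3]
ft_force: [-0.0, -0.5, 0.1]
finger_gap: 0.0598
finger_force: 0.0
t: 12.02
tcp_pos: [0.5232, -0.0112, 0.0828]
tool_rot: [-179.9, -0.0, 91.2]
ft_force: [0.3, -0.2, 0.4]
finger_gap: 0.0603
finger_force: 0.0
t 12.0167 rot [-1.7991e+02 -1.0000e-02  9.1250e+01] board [ 2.1 71.1] z 0.08278010066747965 gap 0.060324152643135155 F [ 0.3 -0.2  0.4]
tool shift mm [  0.9 -81.1  -0.2]
```

```bash
python3 -m pendant '[[[0,0,0,0,0,0,0.5],[0,0,0,0,0,0,0.5],[0,0,0,0,-0.004,0,0.5],[0,0,0,0,-0.008,0,0.5],[0,0,0,0,-0.009,0,0.5],[0,0,0,0,-0.009,0,0.5],[0,0,0,0,-0.009,0,0.5],[0,0,0,0,-0.009,0,0.5],[0,0,0,0,-0.008,0,0.5],[0,0,0,0,-0.006,0,0.5]]]'
python3 -m pendant '[[[0,0,0,0,-0.004,0,0.5],[0,0,0,0,0,0,0.5],[0,0,0,0,0,0,0.5],[0,0,0,0,0,-0.02,0.5],[0,0,0,0,0,-0.02,0.5],[0,0,0,0,0,-0.02,0.5],[0,0,0,0.02,0,0,0.5],[0,0,0,0.02,0,0,0.26],[0,0,0,0,0,0,0.26],[0,0,0,0,0,0,0.26]]]'
 python3 -c "
from h import *
goto(-66,110,.083)
cv2.imwrite('pics/w5.png',read_camera('side')[170:320,180:400,::-1].repeat(3,0).repeat(3,1))"
```

```text
t: 12.85
tcp_pos: [0.4607, -0.0121, 0.0837]
tool_rot: [-180.0, -0.0, 91.3]
ft_force: [0.2, 0.4, -0.2]
finger_gap: 0.0464
finger_force: 0.1
t: 13.68
tcp_pos: [0.4571, 0.0282, 0.1436]
tool_rot: [180.0, 0.0, 91.4]
ft_force: [0.3, 0.2, 0.2]
finger_gap: 0.0308
finger_force: 0.0
t 13.6833 rot [179.99   0.    91.39] board [-63.1 112. ] z 0.14364321855696668 gap 0.030843907280422148 F [0.3 0.2 0.2]
tool shift mm [-2.  -2.9 60.6]
```

View pics/w5.png

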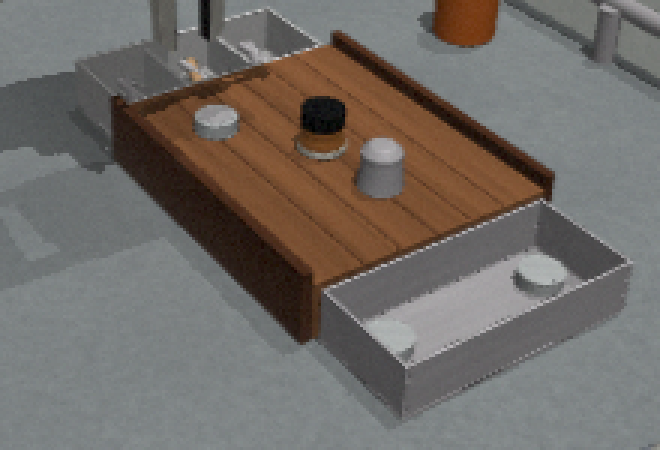

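cap3 now lies in the near lane at crop (216,115), and the jar and shaker stand undisturbed. I'll check its position, then lower the fingers behind it.

```bash
python3 -c "
from h import *
a=np.radians(1.28);q=ray('side',180+216/3,170+115/3,.069)-[.5227,-.0823];print(q@[np.cos(a),np.sin(a)],q@[-np.sin(a),np.cos(a)])"
python3 -m pendant '[[[0,0,0,0,0,0.01,0.26],[0,0,0,0,0,0.015,0.26],[0,0,0,0,0,0.015,0.26],[0,0,0,0,0,0.01,0.26],[0,0,0,0,0,0.007,0.26],[0,0,0,0,0,0.003,0.26],[0,0,0,0,0,0,0.26],[0,0,0,0,0,0,0.26],[0,0,0,-0.003,0,0,0.26],[0,0,0,-0.006,0,0,0.26]]]'; python3 -c "
from h import *
goto(-63,-168,.083)"
```

```text
-0.060575620543770026 0.06707352808382185
t: 14.57
tcp_pos: [0.4574, 0.0187, 0.0841]
tool_rot: [179.9, 0.0, 91.3]
ft_force: [0.2, -0.2, -0.1]
finger_gap: 0.0243
finger_force: 0.0
t 14.5667 rot [179.94   0.    91.33] board [-63.  102.5] z 0.08414767136468923 gap 0.024284669479677813 F [ 0.2 -0.2 -0.1]
tool shift mm [-2.705e+02 -2.000e-01  1.100e+00]
```

```bash
python3 -m pendant '[[[0,0,0,-0.009,0,0,0.26],[0,0,0,-0.009,0,0,0.26],[0,0,0,-0.009,0,0,0.26],[0,0,0,-0.009,0,0,0.26],[0,0,0,-0.009,0,0,0.26],[0,0,0,-0.009,0,0,0.26],[0,0,0,-0.009,0,0,0.26],[0,0,0,-0.009,0,0,0.26],[0,0,0,-0.009,0,0,0.26],[0,0,0,-0.009,0,0,0.26]]]'
python3 -m pendant '[[[0,0,0,-0.009,0,0,0.26],[0,0,0,-0.009,0,0,0.26],[0,0,0,-0.009,0,0,0.26],[0,0,0,-0.009,0,0,0.26],[0,0,0,-0.009,0,0,0.26],[0,0,0,-0.009,0,0,0.26],[0,0,0,-0.009,0,0,0.26],[0,0,0,-0.009,0,0,0.26],[0,0,0,-0.009,0,0,0.26],[0,0,0,-0.009,0,0,0.26]]]'
python3 -c "
from h import *
goto(-63,-168,.083)
cv2.imwrite('pics/w6.png',read_camera('side')[170:320,180:400,::-1].repeat(3,0).repeat(3,1))"
```

```text
t: 15.4
tcp_pos: [0.4591, -0.0721, 0.0836]
tool_rot: [-180.0, -0.0, 91.3]
ft_force: [0.4, 1.0, 0.9]
finger_gap: 0.0243
finger_force: 0.3
t: 16.23
tcp_pos: [0.4611, -0.1621, 0.0836]
tool_rot: [-180.0, -0.0, 91.3]
ft_force: [-0.3, 0.9, 1.3]
finger_gap: 0.0241
finger_force: 0.3
t 16.2333 rot [-180.     -0.     91.29] board [-63.3 -78.4] z 0.08363525890366426 gap 0.02406605060995445 F [-0.3  0.9  1.3]
tool shift mm [-89.6   0.3   0.6]
```

View pics/w6.png

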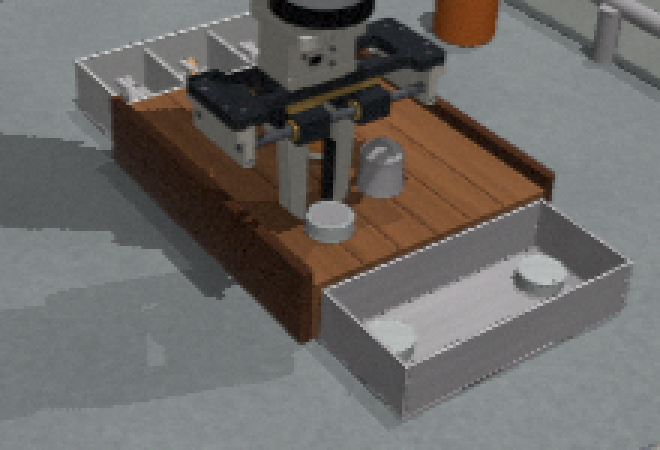

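The fingers are clear of the shaker and the cap is in front of them at (330,220). I'll push it off the end, then retreat upward.

```bash
python3 -m pendant '[[[0,0,0,-0.009,0,0,0.26],[0,0,0,-0.009,0,0,0.26],[0,0,0,-0.009,0,0,0.26],[0,0,0,-0.009,0.001,0,0.26],[0,0,0,-0.009,0.002,0,0.26],[0,0,0,-0.009,0.002,0,0.26],[0,0,0,-0.009,0.002,0,0.26],[0,0,0,-0.009,0.002,0,0.26],[0,0,0,-0.009,0.002,0,0.26],[0,0,0,-0.006,0,0,0.26]]]'
python3 -m pendant '[[[0,0,0,-0.003,0,0,0.26],[0,0,0,0,0,0,0.26],[0,0,0,0,0,-0.02,0.26],[0,0,0,0,0,-0.025,0.26],[0,0,0,0,0,-0.03,0.26],[0,0,0,0,0,-0.03,0.26],[0,0,0,0,0,-0.03,0.26],[0,0,0,0,0,-0.03,0.26],[0,0,0,0,0,-0.01,0.26],[0,0,0,0,0,0,0.26]]]'
python3 -m pendant '[[[0,0,0,0,0,0,0.26],[0,0,0,0,0,0,0.26],[0,0,0,0,0,0,0.26],[0,0,0,0,0,0,0.26],[0,0,0,0,0,0,0.26],[0,0,0,0,0,0,0.26],[0,0,0,0,0,0,0.26],[0,0,0,0,0,0,0.26],[0,0,0,0,0,0,0.26],[0,0,0,0,0,0,0.26]]]'
python3 -c "
from h import *
cv2.imwrite('pics/w7.png',read_camera('side')[170:320,180:400,::-1].repeat(3,0).repeat(3,1))"
```

```text
t: 17.12
tcp_pos: [0.4746, -0.2491, 0.0837]
tool_rot: [180.0, 0.0, 91.3]
ft_force: [0.4, -0.1, 0.8]
finger_gap: 0.0241
finger_force: 0.0
t: 17.95
tcp_pos: [0.4749, -0.2511, 0.2609]
tool_rot: [179.8, 0.1, 91.3]
ft_force: [-0.2, -0.5, -0.2]
finger_gap: 0.0242
finger_force: 0.0
t: 18.78
tcp_pos: [0.4742, -0.2509, 0.2586]
tool_rot: [180.0, 0.0, 91.3]
ft_force: [-0.4, -0.8, -0.0]
finger_gap: 0.0245
finger_force: 0.0
```

View pics/w7.png

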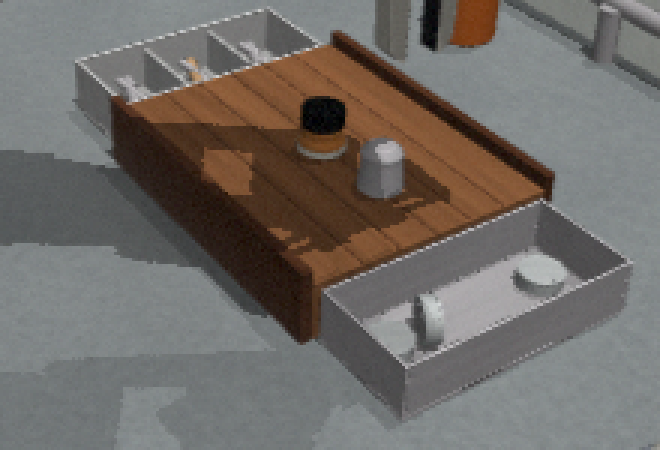

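cap3 is in the tray, standing on its edge at (430,320). I'll check from above that all three caps are inside and at rest.

```bash
python3 -c "
from h import *
import time
a=read_camera('top'); b=read_camera('side'); python=0
for _ in range(8): c=read_camera('side')
print('motion',np.abs(b.astype(int)-c)[170:320,180:400].max())
i=read_camera('top')[150:270,210:450,::-1]; cv2.imwrite('pics/w8.png',cv2.resize(i,None,fx=3,fy=3))"
```

```text
motion 22
```

View pics/w8.png

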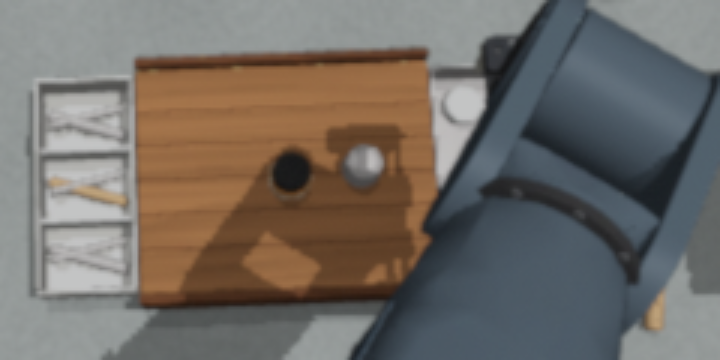

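```bash
python3 -c "
from bench import *
print(job_done())"
```

```text
the job is handed in; nothing more can be done
None
```

I swept all three caps off the board into the steel tray and handed the job in at about 19 s; the jar and shaker were still standing in place. cap3 stands on its edge in the tray, and the arm blocked the last overhead check of the tray. I did not re-check the mug or brush, though the arm stayed clear of both, and I viewed 11 pictures, one over the limit of 10.

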